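Case up a desk clock and snap its bezel home

ROBOT

A 6-joint arm with a two-finger parallel gripper is mounted at the origin on a cart in front of the work surface, level with it; the furniture and walls round the work are solid. World frame = base frame: x ahead of the robot, y to its left, z up, the work surface at z = 0. Lengths are in m, angles in rad, forces in N, time in s.
With the tool pointing down it reaches from about 0.325 to 0.9 m from the base axis. Payload 6.1 kg.
Tool frame: the origin (TCP) lies at the very end of the fingers, on their centre line; the grasp point (between the pads) lies 19 mm behind it; y points along the fingers, z is the direction in which the jaws open and shut, and the axes are right-handed (so a half turn about y gives the same grasp; the last joint's range is limited). The gripper opens to 87 mm and grips with 3 to 60 N. Pads are 19 mm wide; open, the fingers measure 117 mm over their backs; the gripper's body (75 mm by 190 mm) begins 51 mm behind the grasp point.
Start: joints at [-1.299, 0.22, 1.526, -0, 1.395, -0.126], TCP at [0.242, -0.576, 0.223] pointing down, gripper open.
Joint ranges: [-2.98, 2.98], [-0.91, 2.08], [0.09, 2.57], [-1.24, 4.39], [0.2, 2.65], [-2.68, 2.68]. Speed limits (rad/s): [2.57, 2.57, 3.01, 3.14, 3.14, 3.14].

INTERFACE

Orientations are given as a unit quaternion [x, y, z, w].
In Python, from workcell import * gives the robot as it stands. Calls block until the motion is done:
- move_ptp(position, orientation): joint-space move of the TCP to a pose.
- movel(position, velocity=0.15, ori=None): straight line of the TCP; ori=None keeps the orientation; velocity is the mean speed in m/s.
- move_j(angles): joint-space move.
- set_gripper(opening): opening from 0.0 (shut) to 1.0 (fully open); the grip force is fixed at half the most; returns when the fingers have stopped.
- dwell(seconds).
- ik(position, orientation): joint angles nearest the present ones, or None.
- sense(): the state.
- capture(name): name is "scene" or "top"; returns a dict with "color" (480x640x3 uint8, red, green, blue), "fx", "fy", "cx", "cy" (pixels), "rvec" (rotation vector, rad) and "tvec" (3), from world to camera coordinates, as OpenCV has them. Camera axes: x right, y down, z forward; pixel columns grow to the right and rows downward; lengths in m; the calibration is good to about 2 mm. A picture is of the moment at which its call begins. There is no depth.
A pose or a line that the arm cannot do raises MotionError and nothing moves.
- job_done(): hands the job in, once; it reports no verdict.
Trained networks look in the newest picture that a camera, given by its name, has taken for a name from the list of things; names that differ only in an ending like _2 or _b are one class to them, and where a whole thing is asked for, a point or a joint stands for the part that bears it (a point fixed in the world has none). Each returns a list of dicts, best first, with "score" (0 to 1); they miss things now and then, are a little off and sometimes report something else, mostly with a low value. They report only what shows in the picture. A call takes as long as a camera call. They do not tell look-alikes from the thing itself.
- trace(camera, target): "pixels" (480x640 bool, what is visible of it) and "bbox" ([centre column, centre row, width, height] in pixels, round what is visible of it).
The state is a dict: "t": time; "qpos": joint angles; "joint_vel": joint speeds; "tau": joint torques, N m; "position": TCP position; "orientation": TCP orientation; "ft_force": force on the tool from outside, world axes, zero at the start; "moment": the same for the moment, N m; "grip_width": opening from 0.0 (shut) to 1.0 (fully open).
Only numpy, scipy, OpenCV 4.12 (cv2) and the standard library are available. Lean on these libraries where they do the work, as an engineer would, in place of code of your own. Each camera call takes 0.05 s, during which the arm holds its last target.

TASK

Case up the small desk clock: stand the clock movement, dial up, in the well of the case that the vice holds, with its lug down in the notch, and let go of it. Then put the glazed bezel over it and press it straight down until it snaps over the spring catches and sits flush on the shoulder of the case all round, without bearing down with crushing force and leaving the tweezers, the putty tin and the loupe where they are. Do not let go at the end: the program finishes with the gripper still on the bezel, holding it down with a steady push of about 10 N.

Things in the scene. Friction and masses are not known exactly. Their poses are not given: they have to be found in the camera images.
- case_vice: grey case vice fixed on the bench: base 70 mm (x) by 112 mm (y), two jaws with white pads along its y axis, jaws 30 mm high; origin at the centre of its underside, on the bench. It grips the clock case at its centre.
- clock_case: round steel clock case, open side up, fixed in the vice; origin at the centre of its underside, 15 mm above the bench; z up, +x to twelve o'clock (small crown on its side; a flat foot 24 mm wide stands out at six o'clock). Body 58 mm across up to the shoulder at z = 20 mm; from there rises a neck, 44 mm outside, tapering to 41 mm at its rounded top at z = 28.5 mm.
- well_floor (a point): centre of the flat floor of the case's round well (inside the neck), where the movement stands; 11 mm above the case's origin. The well is 38 mm across and 17.5 mm deep below the neck's top.
- notch (a point): middle of the bottom of the only notch in the neck, at twelve o'clock (+x of the case), 20.5 mm from the case's axis and level with the shoulder; the notch is 11 mm wide, 8.5 mm deep and open at the top.
- shoulder (a point): centre of the case's flat shoulder, 20 mm above its origin, 58 mm across, on which the bezel's lower edge must sit. Above it four sprung steel catches look out of the neck at 45, 135, 225, 315 degrees; their noses slope out from the neck's top to 49 mm across, 3.8 mm above the shoulder, and give way inward.
- movement: clock movement: upright drum 35 mm in diameter, 27 mm high, black below, steel rim and white dial on top (double bar at twelve); its lowest 4 mm taper to 29 mm; origin at the centre of its underside, z up, +x to its lug and twelve o'clock; about 90 g. Stands on the 3 mm work mat. Seated, it rises 9.5 mm above the neck: hold it by its upper 9 mm while it goes in.
- lug (a point): underside of the movement's brass lug, 19.5 mm from its axis along +x and 10.5 mm above its underside; the lug is 7 mm wide, 4.5 mm high and stands 4 mm out of the drum. If it is not down in the notch the movement stands askew, too high for the bezel.
- bezel: round steel bezel with clear glass, like a cap open below: 55 mm in diameter, 22.5 mm high, about 80 g; origin at the centre of its lower edge, z up; fits at any yaw. Glass 19.5 to 21.5 mm above the lower edge. Stands open side down on the 3 mm work mat.
- bezel_bead (a point): centre of the bead inside the bezel's lower edge: 45.6 mm opening, about 0.8 mm play all round the neck. Lowered on the case it rests on the catches with its lower edge about 6 mm above the shoulder; pushed down, the force climbs to about 10 to 15 N, drops to nothing or below about 2 mm above the shoulder as the catches snap over the bead, then rises steeply as it seats.
- tweezers: steel tweezers lying flat between vice and mat, 111 mm long (its y axis), 4 mm high; bystander; origin at the centre of its underside
- putty_tin: round black tin between tape dispenser and tweezers, 61 mm in diameter, 26 mm high; bystander; origin at the centre of its underside
- loupe: black lens barrel lying on its side, 42 mm each way; bystander; origin at the centre of its underside
There are look-alikes about, which are no part of the job. Of the things that look like the movement, take the one that is farthest to the robot's right at the start.

How it is judged:
By the outcome, as a careful person would: the job done as asked, in the order asked, and still so for the second after the job is handed in, while the arm keeps its last pose, push and grip.
It also fails if it takes over 67 s, if anything falls off the work surface, if the arm or the gripper's body presses on something with over 40 N, if the wrist force passes 120 N, or if a joint passes its speed limit or range.

## Working session

There is one attempt and no reset: what is moved stays moved. The work goes in short steps, each a Python script; the robot and the scene stay as the last script left them, time stands still between calls to the robot, and variables do not carry over. Pictures are saved under pics/ and viewed, and the job is handed in when it is done.

```bash
ls; mkdir -p pics
python3 - <<'E'
from workcell import *
import cv2
s=sense();print({k:(v if not hasattr(v,'round') else v) for k,v in s.items()})
for n in("scene","top"):
    c=capture(n);cv2.imwrite(f"pics/{n}0.png",c["color"][:,:,::-1]);print(n,c["fx"],c["fy"],c["cx"],c["cy"],c["rvec"],c["tvec"])
E
```

```text
pics
{'t': 0.0, 'qpos': array([-1.29909812e+00,  2.21202469e-01,  1.52763628e+00,  1.76277581e-06,
        1.39470658e+00, -1.26081696e-01]), 'joint_vel': array([-0.00029868, -0.00094222, -0.00177602,  0.00122612,  0.00089188,
        0.00017719]), 'tau': array([ 1.62699573e-03, -4.94605994e+01, -3.87374783e+01,  6.99074054e-02,
        5.68973576e-02, -1.71787119e-04]), 'position': array([ 0.24194397, -0.57558348,  0.2214386 ]), 'orientation': array([-0.1397605 ,  0.69385552, -0.69247833,  0.13966128]), 'ft_force': array([ 0.92805618, -0.41776313,  0.00179451]), 'moment': array([ 0.02804041, -0.01449858,  0.01712245]), 'grip_width': 1.0018064673729299}
scene 468.36278160042184 468.36278160042184 319.0841515768547 232.80067875865672 [ 1.98564581 -0.93454547  0.50074496] [-0.47527762  0.23088575  0.6004003 ]
top 506.9073154229318 506.9073154229318 317.56691946425053 241.5596010280921 [ 2.09901075 -2.12176419  0.21748924] [-0.12499729  0.5312449   0.81560328]
```

View pics/scene0.png

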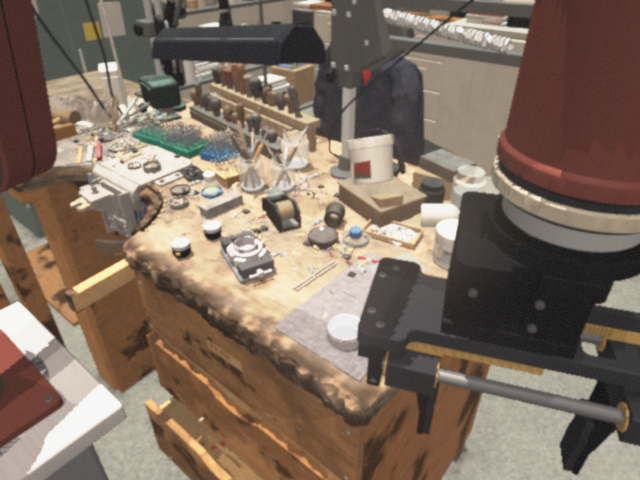

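View pics/top0.png

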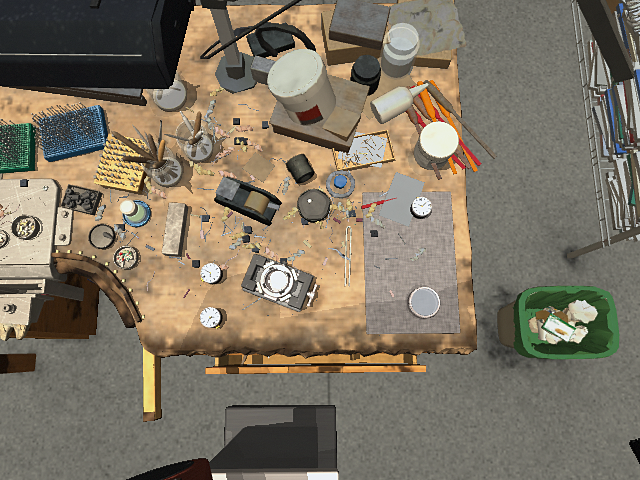

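```bash
cat > h.py <<'E'
import numpy as np,cv2
from workcell import *
def cam(c):
    R=cv2.Rodrigues(np.array(c["rvec"],float))[0];t=np.array(c["tvec"],float);K=np.array([[c["fx"],0,c["cx"]],[0,c["fy"],c["cy"]],[0,0,1.]])
    return K,R,t
def ray(c,u,v,z):
    K,R,t=cam(c);d=R.T@np.linalg.solve(K,[u,v,1.]);o=-R.T@t
    return o+d*(z-o[2])/d[2]
def proj(c,P):
    K,R,t=cam(c);return cv2.projectPoints(np.atleast_2d(np.array(P,float)),np.array(c["rvec"],float),t,K,None)[0][:,0]
def crop(c,u,v,w,h,s,name):
    im=c["color"][max(0,int(v-h/2)):int(v+h/2),max(0,int(u-w/2)):int(u+w/2),::-1]
    cv2.imwrite(name,cv2.resize(im,None,fx=s,fy=s,interpolation=cv2.INTER_CUBIC))
E
python3 - <<'E'
from h import *
import pickle
c=capture("top")
K,R,t=cam(c);print("cam",-R.T@t)
H={"movement":.03,"bezel":.0255,"clock_case":.035,"case_vice":.03,"tweezers":.004,"putty_tin":.026,"loupe":.042}
out={"c":c}
for n in H:
    r=trace("top",n);out[n]=r
    for d in r[:4]:
        p=ray(c,d["bbox"][0],d["bbox"][1],H[n]);print(n,round(d["score"],2),np.round(d["bbox"],1),p.round(4))
pickle.dump(out,open("t0.pkl","wb"))
crop(c,421,207,50,40,8,"pics/mv.png");crop(c,424,302,60,50,8,"pics/bz.png");crop(c,280,282,90,72,8,"pics/case.png");crop(c,210,295,50,80,6,"pics/la.png")
s=capture("scene")
for n in H:
    r=trace("scene",n);out["s_"+n]=r
    for d in r[:4]: print("scene",n,round(d["score"],2),np.round(d["bbox"],1))
out["s"]=s
pickle.dump(out,open("t0.pkl","wb"))
E
```

```text
cam [ 0.34984894 -0.13220069  0.90729426]
movement 0.95 [210.9 317.5  21.8  21.3] [0.4041 0.0537 0.03  ]
movement 0.92 [422.  208.8  17.3  22.8] [ 0.5931 -0.3184  0.03  ]
bezel 0.64 [424.5 302.9  30.7  30.8] [ 0.4255 -0.3148  0.0255]
clock_case 0.75 [276.6 281.2  31.6  42.1] [ 0.4648 -0.0591  0.035 ]
case_vice 0.59 [279.2 283.3  74.7  56.8] [ 0.4618 -0.0632  0.03  ]
tweezers 0.67 [348.7 228.4   1.8   2.9] [ 0.5647 -0.1879  0.004 ]
tweezers 0.2 [312.3 205.8  30.2  26.5] [ 0.6084 -0.1216  0.004 ]
putty_tin 0.61 [312.6 206.1  31.8  28. ] [ 0.6015 -0.1224  0.026 ]
putty_tin 0.58 [275.9 281.9  32.1  40.4] [ 0.4648 -0.0571  0.026 ]
loupe 0.92 [300.5 169.2  28.3  33.3] [ 0.6661 -0.1014  0.042 ]
scene movement 0.85 [183.7 246.7  17.6  21.2]
scene movement 0.82 [211.1 230.8  19.2  22.3]
scene movement 0.58 [342.2 329.5  36.9  37.8]
scene bezel 0.86 [344.1 334.6  27.5  34.9]
scene clock_case 0.93 [245.8 249.4  39.3  26.9]
scene case_vice 0.77 [247.8 256.8  54.1  54.9]
scene tweezers 0.67 [248.8 256.9  56.9  49.5]
scene tweezers 0.47 [315.9 272.6  45.5  33.9]
scene putty_tin 0.58 [324.1 238.2  30.1  18.4]
scene putty_tin 0.18 [340.8 332.8  27.7  31.5]
scene loupe 0.93 [335.8 212.9  24.8  22.9]
```

View pics/mv.png

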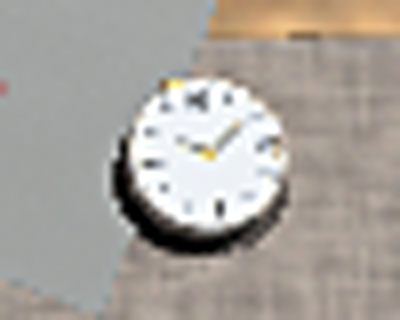

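View pics/bz.png

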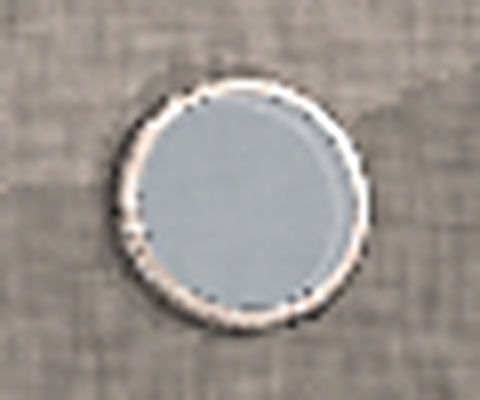

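View pics/case.png

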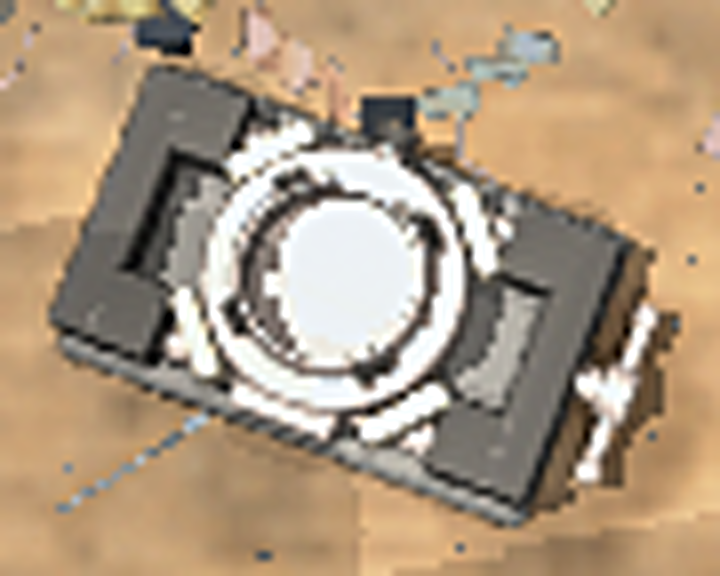

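View pics/la.png

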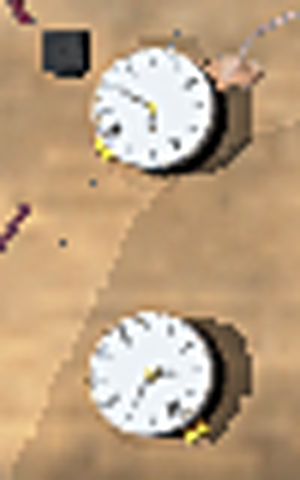

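Run:
```python
import pickle,cv2,numpy as np
from h import *
o=pickle.load(open("t0.pkl","rb"))
for k,u,v,w,h,n in(("c",279,283,50,40,"a"),("s",247,253,66,52,"b")):
    im=o[k]["color"][v-h//2:v+h//2,u-w//2:u+w//2,::-1]
    im=(255*(im/255.)**2.2).astype(np.uint8)
    cv2.imwrite(f"pics/cz_{n}.png",cv2.resize(im,None,fx=12,fy=12,interpolation=cv2.INTER_CUBIC))
```

```text
(no output)
```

View pics/cz_a.png

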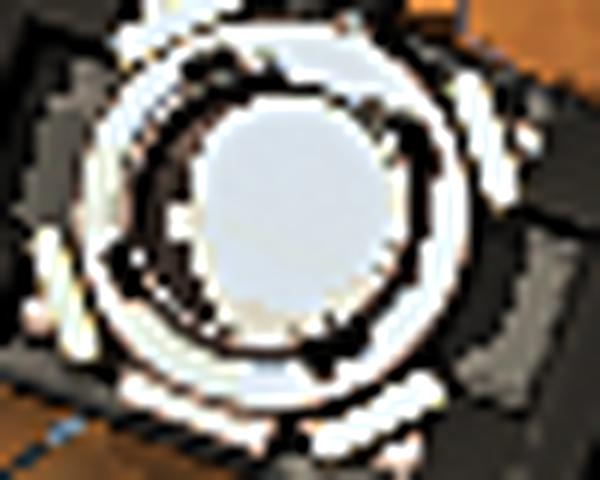

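View pics/cz_b.png

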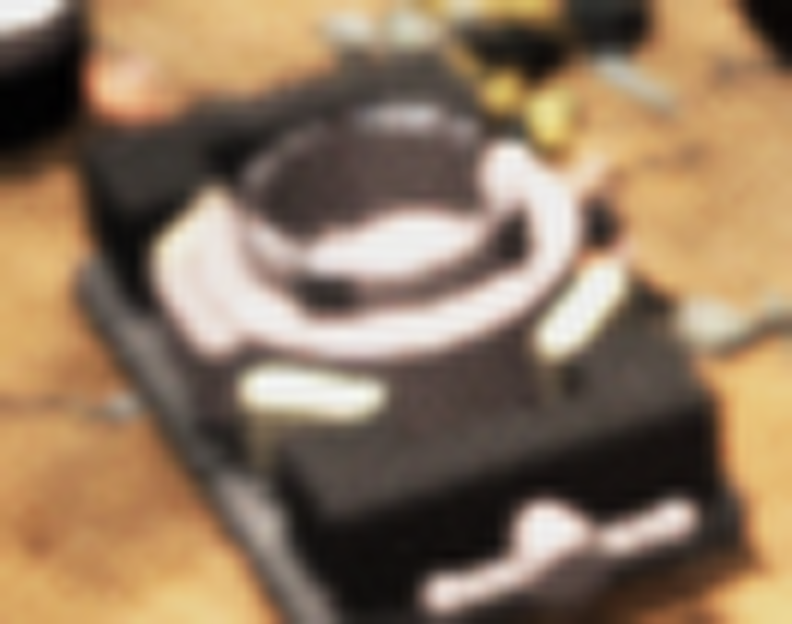

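```bash
cat >> h.py <<'E'
from scipy.optimize import minimize
def gray(c,s=4):
    g=cv2.cvtColor(c["color"],cv2.COLOR_RGB2GRAY).astype(np.float32)
    return cv2.GaussianBlur(g,(0,0),0.8)
def samp(g,uv):
    return cv2.remap(g,uv[:,0].astype(np.float32)[None],uv[:,1].astype(np.float32)[None],cv2.INTER_CUBIC)[0]
def circ(x,y,z,r,a): return np.stack([x+r*np.cos(a),y+r*np.sin(a),np.full_like(a,z)],1)
def fitcirc(c,x,y,z,r,a=None,d=0.0015,rng=.006,sgn=None):
    g=gray(c);a=np.linspace(0,2*np.pi,180,endpoint=False) if a is None else a
    def f(x,y):
        q=samp(g,proj(c,circ(x,y,z,r+d,a)))-samp(g,proj(c,circ(x,y,z,r-d,a)))
        q=np.clip(q,-80,80)
        return -np.mean(np.abs(q)) if sgn is None else -sgn*np.mean(q)
    G=np.arange(-rng,rng+1e-9,.0005);best=min(((f(x+i,y+j),x+i,y+j) for i in G for j in G))
    m=minimize(lambda p:f(p[0]*1e-3,p[1]*1e-3),np.array(best[1:])*1e3,method="Nelder-Mead",options=dict(initial_simplex=np.array(best[1:])*1e3+np.array([[0,0],[.4,0],[0,.4]])))
    return m.x*1e-3,-m.fun
def overlay(c,curves,u,v,w,h,s,name):
    u0,v0=int(u-w/2),int(v-h/2)
    im=cv2.resize(c["color"][v0:v0+h,u0:u0+w,::-1],None,fx=s,fy=s,interpolation=cv2.INTER_CUBIC)
    for P,col in curves:
        p=((proj(c,P)-[u0,v0]+.5)*s-.5)
        cv2.polylines(im,[np.round(p*8).astype(np.int32)],False,col,1,cv2.LINE_AA,3)
    cv2.imwrite(name,im)
E
python3 - <<'E'
from h import *
import pickle
o=pickle.load(open("t0.pkl","rb"));c=o["c"];s=o["s"]
print("mv",fitcirc(c,.597,-.3184,.030,.0175,sgn=-1))
for r in(.0275,.0265): print("bz",fitcirc(c,.4255,-.3148,.0255,r)); print("bz scene",fitcirc(s,.4255,-.3148,.0255,r))
yaw=np.radians(-20)
a=np.linspace(0,2*np.pi,180,endpoint=False);a=a[np.abs(np.angle(np.exp(1j*(a-yaw-np.pi))))>.6]
for n,k in(("top",c),("scene",s)):
    print(n,"shoulder",fitcirc(k,.463,-.062,.035,.029,a),"neck",fitcirc(k,.463,-.062,.0435,.0205),fitcirc(k,.463,-.062,.0435,.019,sgn=1))
for z,r in((.026,.0305),):
  print("tin",fitcirc(c,.6,-.122,z,r))
E
```

```text
mv (array([ 0.59890868, -0.31781387]), np.float64(64.00791931152344))
bz (array([ 0.4277938 , -0.31414587]), np.float64(60.18571090698242))
bz scene (array([ 0.42654178, -0.31356127]), np.float64(26.08467674255371))
bz (array([ 0.42770226, -0.31437964]), np.float64(69.40034484863281))
bz scene (array([ 0.42573162, -0.31330106]), np.float64(25.70975685119629))
top shoulder (array([ 0.46426004, -0.05804419]), np.float64(61.43250274658203)) neck (array([ 0.463563  , -0.06639718]), np.float64(65.80589294433594)) (array([ 0.46930226, -0.0558807 ]), np.float64(21.042217254638672))
scene shoulder (array([ 0.45681144, -0.05747188]), np.float64(28.1530818939209)) neck (array([ 0.45839327, -0.06820154]), np.float64(24.71913719177246)) (array([ 0.45821107, -0.07045346]), np.float64(23.107492446899414))
tin (array([ 0.60327148, -0.12373095]), np.float64(53.90459060668945))
```

Movement and bezel fit well; the case is ambiguous. I'll overlay it.

```bash
cat >> h.py <<'E'
def casecurves(x,y,yaw):
    a=np.linspace(0,2*np.pi,100);L=[]
    L.append((circ(x,y,.035,.029,a),(0,255,0)));L.append((circ(x,y,.0435,.0205,a),(0,0,255)));L.append((circ(x,y,.0435,.019,a),(255,0,255)));L.append((circ(x,y,.026,.019,a),(255,255,0)))
    for k in(45,135,225,315):
        t=yaw+np.radians(k);L.append((np.array([[x+r*np.cos(t),y+r*np.sin(t),.0435] for r in(.017,.023)]),(255,0,0)))
    L.append((np.array([[x+.029*np.cos(yaw),y+.029*np.sin(yaw),.035],[x+.034*np.cos(yaw),y+.034*np.sin(yaw),.035]]),(0,128,255)))
    R=np.array([[np.cos(yaw),-np.sin(yaw)],[np.sin(yaw),np.cos(yaw)]])
    q=np.array([[.035,.056],[-.035,.056],[-.035,-.056],[.035,-.056],[.035,.056]])@R.T+[x,y]
    L.append((np.c_[q,np.full(5,.0)],(0,255,255)))
    return L
E
python3 - <<'E'
from h import *
import pickle
o=pickle.load(open("t0.pkl","rb"));c=o["c"];s=o["s"]
L=casecurves(.4645,-.0600,np.radians(-22))
overlay(c,L,279,283,80,60,10,"pics/oc.png");overlay(s,L,247,253,80,60,10,"pics/os.png")
E
```

```text
(no output)
```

View pics/oc.png

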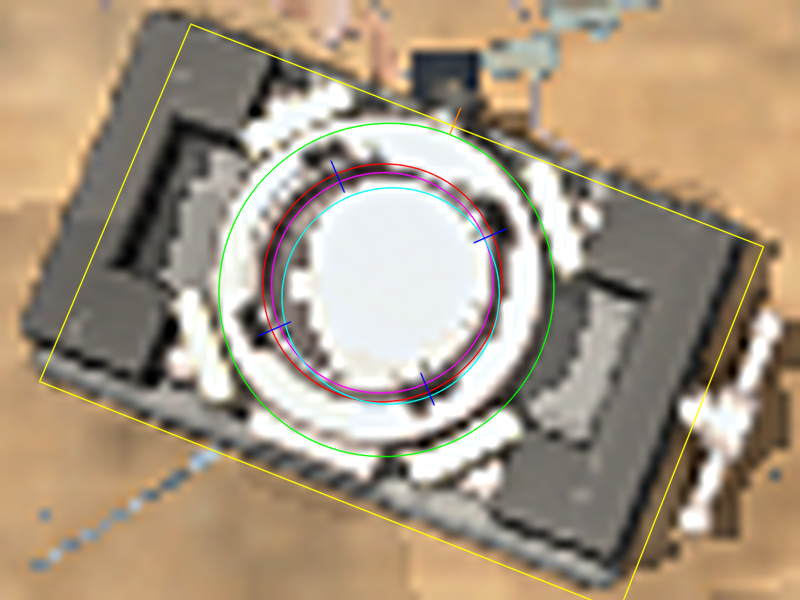

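View pics/os.png

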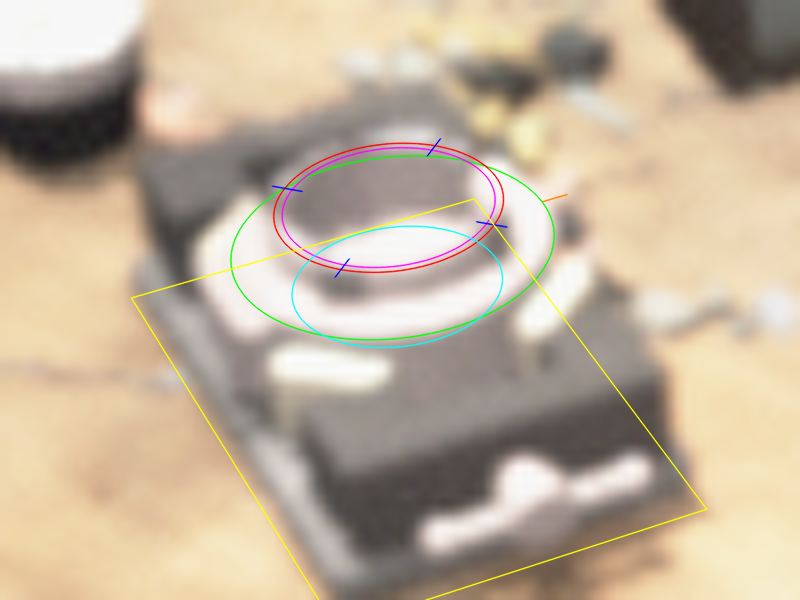

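```bash
sed -i 's/    for P,col in curves:/    im=(255*(im\/255.)**2.0).astype(np.uint8)\n    for P,col in curves:/' h.py
python3 - <<'E'
from h import *
import pickle
o=pickle.load(open("t0.pkl","rb"));c=o["c"];s=o["s"]
L=casecurves(.4665,-.0600,np.radians(-23))
overlay(c,L,277,281,50,40,16,"pics/oc2.png");overlay(s,L,247,250,50,40,16,"pics/os2.png")
E
```

```text
(no output)
```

View pics/oc2.png

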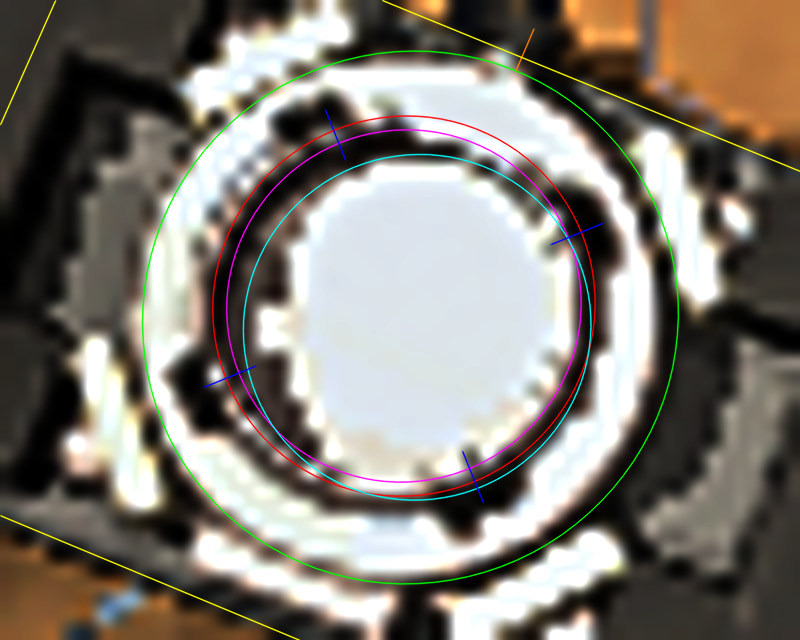

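View pics/os2.png

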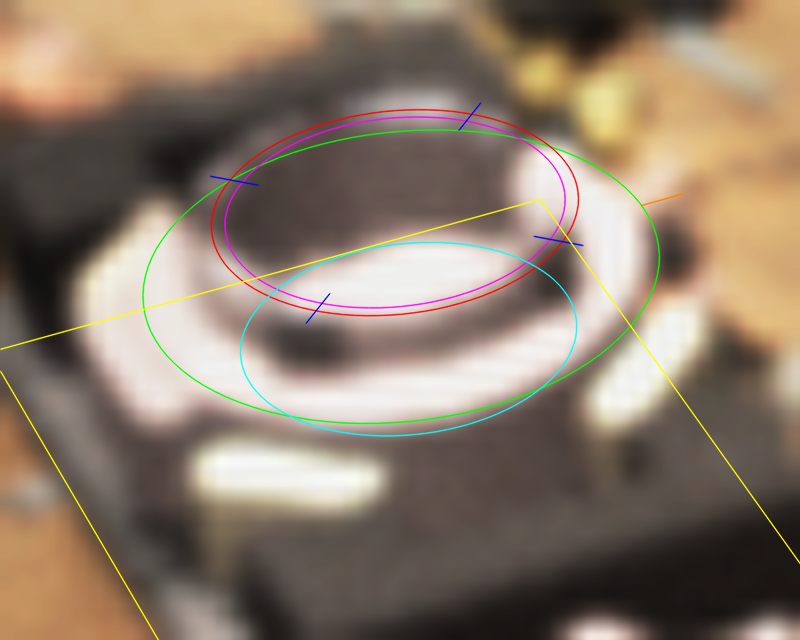

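Run:
```python
from h import *
import pickle
o=pickle.load(open("t0.pkl","rb"));c=o["c"];s=o["s"]
yaw=np.radians(-22)
A=np.linspace(0,2*np.pi,180,endpoint=False);a=A[np.abs(np.angle(np.exp(1j*(A-yaw-np.pi))))>.6]
for n,k in(("top",c),("scene",s)):
  for r in(.0275,.028,.0285,.029): print(n,r,fitcirc(k,.4662,-.059,.035,r,a,sgn=-1,rng=.003),fitcirc(k,.4662,-.059,.035,r,a,rng=.003,sgn=-1,d=.0008))
# well floor bright disc
for r in(.017,.018,.019): print("floor",r,fitcirc(c,.4662,-.059,.026,r,sgn=-1,rng=.003))
L=casecurves(.4663,-.0590,yaw)
overlay(c,L,277,281,50,40,16,"pics/oc3.png");overlay(s,L,247,250,50,40,16,"pics/os3.png")
```

```text
top 0.0275 (array([ 0.46672583, -0.05838529]), np.float64(60.03193664550781)) (array([ 0.46669935, -0.05876476]), np.float64(47.25164031982422))
top 0.028 (array([ 0.46662679, -0.05852741]), np.float64(62.14929962158203)) (array([ 0.46655209, -0.0585152 ]), np.float64(51.1170539855957))
top 0.0285 (array([ 0.46652276, -0.05850779]), np.float64(58.21971893310547)) (array([ 0.46642141, -0.05841389]), np.float64(46.91884994506836))
top 0.029 (array([ 0.4665307 , -0.05835088]), np.float64(46.77825927734375)) (array([ 0.46632018, -0.05785564]), np.float64(36.09170150756836))
scene 0.0275 (array([ 0.46569434, -0.06027719]), np.float64(14.324392318725586)) (array([ 0.46578295, -0.06038669]), np.float64(8.086379051208496))
scene 0.028 (array([ 0.46580338, -0.05940207]), np.float64(15.471450805664062)) (array([ 0.46564241, -0.059784  ]), np.float64(8.587000846862793))
scene 0.0285 (array([ 0.46609014, -0.05825056]), np.float64(17.34821128845215)) (array([ 0.46640857, -0.05839435]), np.float64(9.63304328918457))
scene 0.029 (array([ 0.46587226, -0.05775931]), np.float64(19.67440414428711)) (array([ 0.46579983, -0.05769996]), np.float64(10.969194412231445))
floor 0.017 (array([ 0.46700966, -0.0602795 ]), np.float64(69.79800415039062))
floor 0.018 (array([ 0.46708798, -0.0592393 ]), np.float64(61.629981994628906))
floor 0.019 (array([ 0.46670308, -0.0584802 ]), np.float64(43.93152618408203))
```

View pics/oc3.png

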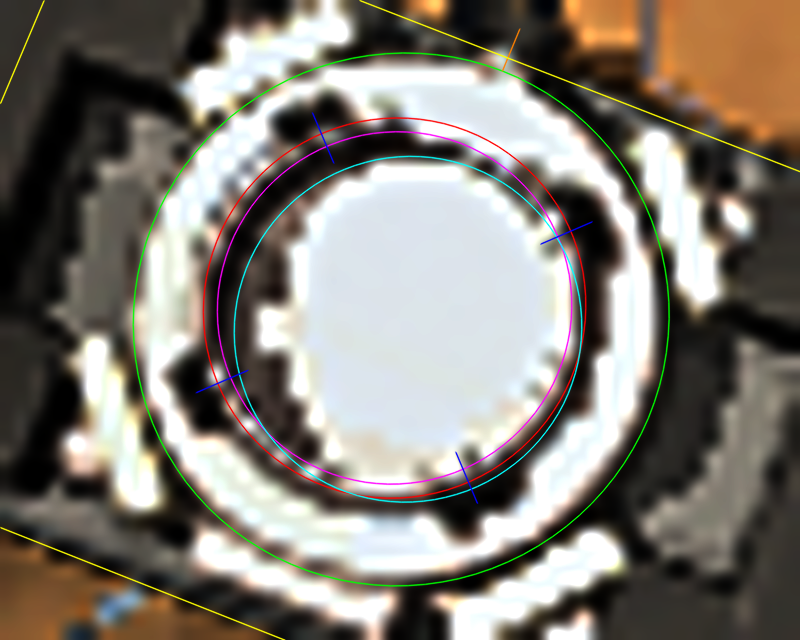

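View pics/os3.png

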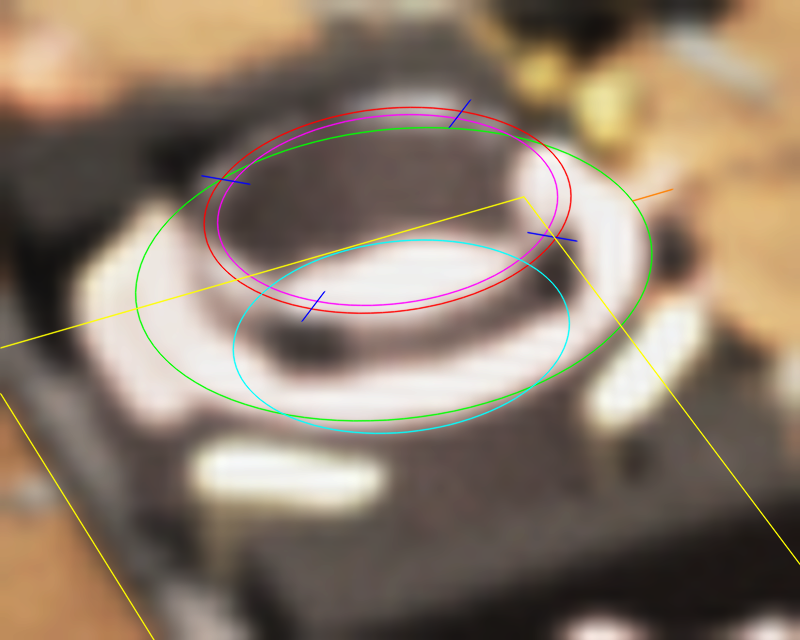

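Run:
```python
from h import *
import pickle
o=pickle.load(open("t0.pkl","rb"));c=o["c"];s=o["s"]
def mv(x,y,yaw,z=.003):
    a=np.linspace(0,2*np.pi,100);L=[(circ(x,y,z+.027,.0175,a),(0,255,0)),(circ(x,y,z+.004,.0175,a),(0,160,0))]
    u=np.array([np.cos(yaw),np.sin(yaw)]);n=np.array([-u[1],u[0]])
    q=[np.r_[np.array([x,y])+u*r+n*w,z+.015] for r,w in((.0175,.0035),(.0215,.0035),(.0215,-.0035),(.0175,-.0035))]
    L.append((np.array(q),(0,0,255)));L.append((np.array([[x,y,z+.027],[x+.0175*u[0],y+.0175*u[1],z+.027]]),(255,0,0)))
    return L
open("h.py","a").write('''
def mv(x,y,yaw,z=.003):
    a=np.linspace(0,2*np.pi,100);L=[(circ(x,y,z+.027,.0175,a),(0,255,0)),(circ(x,y,z+.004,.0175,a),(0,160,0))]
    u=np.array([np.cos(yaw),np.sin(yaw)]);n=np.array([-u[1],u[0]])
    q=[np.r_[np.array([x,y])+u*r+n*w,z+.015] for r,w in((.0175,.0035),(.0215,.0035),(.0215,-.0035),(.0175,-.0035))]
    L.append((np.array(q),(0,0,255)));L.append((np.array([[x,y,z+.027],[x+.0175*u[0],y+.0175*u[1],z+.027]]),(255,0,0)))
    return L
''')
overlay(c,mv(.5989,-.3178,np.radians(12)),421,208,40,32,18,"pics/om.png")
```

```text
(no output)
```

View pics/om.png

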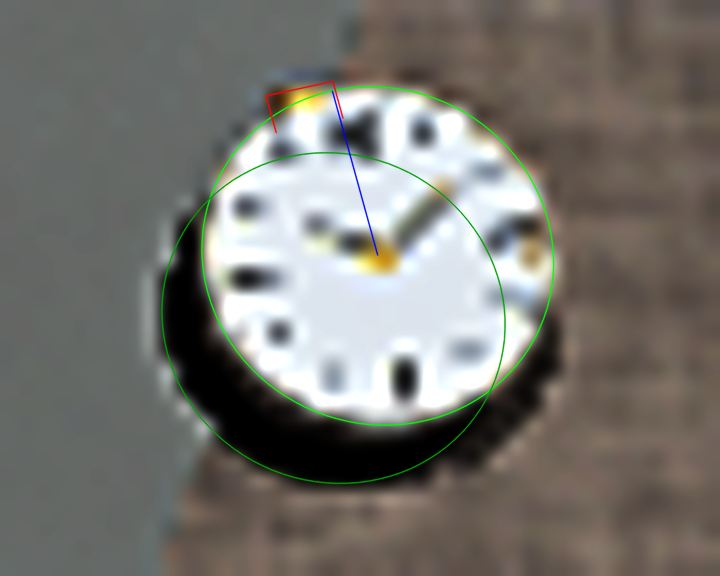

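```bash
cat >> h.py <<'E'
from scipy.spatial.transform import Rotation as Ro
def ori(deg):
    t=np.radians(deg);y=np.array([0,0,-1.]);z=np.array([np.cos(t),np.sin(t),0]);x=np.cross(y,z)
    return Ro.from_matrix(np.stack([x,y,z],1)).as_quat()
def jawdeg(q):
    z=Ro.from_quat(q).as_matrix()[:,2];return np.degrees(np.arctan2(z[1],z[0]))
def st(m=""):
    s=sense();print(m,"t",round(s["t"],2),"p",s["position"].round(4),"F",s["ft_force"].round(2),"M",s["moment"].round(2),"g",round(s["grip_width"]*87,2),flush=True);return s
CASE=np.array([.4666,-.0585]);CY=-22.
MV=np.array([.5989,-.3178]);MY=8.5
BZ=np.array([.4277,-.3142])
E
python3 - <<'E'
from h import *
s=st();print(jawdeg(s["orientation"]))
for off in(90,-90,60,-60):
  for n,p,a in(("mv",[*MV,.022],MY+off),("case",[*CASE,.05],CY+off),("bz",[*BZ,.01],off+0)):
    for z in(0,.1):
      q=ik(np.array(p)+[0,0,z],ori(a));print(off,n,None if q is None else np.round(q,2))
E
```

```text
t 0.9 p [ 0.2421 -0.5762  0.2225] F [ 0.49 -0.51  0.35] M [ 0.05  0.01 -0.02] g 86.88
-67.21001763223023
90 mv [-0.6   0.54  1.51 -0.    1.09 -2.32]
90 mv [-0.6   0.43  1.46 -0.    1.25 -2.32]
90 case [-0.29  0.06  2.06 -0.    1.02 -1.48]
90 case [-0.29 -0.09  1.99 -0.    1.24 -1.48]
90 bz [-0.78  0.26  1.92 -0.    0.96 -2.35]
90 bz [-0.78  0.11  1.88 -0.    1.16 -2.35]
-90 mv [-0.6   0.54  1.51 -0.    1.09  0.82]
-90 mv [-0.6   0.43  1.46 -0.    1.25  0.82]
-90 case [-0.29  0.06  2.06 -0.    1.02  1.66]
-90 case [-0.29 -0.09  1.99  0.    1.24  1.66]
-90 bz [-0.78  0.26  1.92 -0.    0.96  0.79]
-90 bz [-0.78  0.11  1.88 -0.    1.16  0.79]
60 mv [-0.6   0.54  1.51 -0.    1.09 -1.8 ]
60 mv [-0.6   0.43  1.46 -0.    1.25 -1.8 ]
60 case [-0.29  0.06  2.06 -0.    1.02 -0.96]
60 case [-0.29 -0.09  1.99 -0.    1.24 -0.96]
60 bz [-0.78  0.26  1.92 -0.    0.96 -1.83]
60 bz [-0.78  0.11  1.88 -0.    1.16 -1.83]
-60 mv [-0.6   0.54  1.51 -0.    1.09  0.29]
-60 mv [-0.6   0.43  1.46 -0.    1.25  0.29]
-60 case [-0.29  0.06  2.06 -0.    1.02  1.14]
-60 case [-0.29 -0.09  1.99  0.    1.24  1.14]
-60 bz [-0.78  0.26  1.92 -0.    0.96  0.26]
-60 bz [-0.78  0.11  1.88 -0.    1.16  0.26]
```

Candidates (top picture): movements at (210,272), (210,317) and (422,207). The last one fits, being farthest right (y≈-0.318); its crop above confirms it, with the double bar at twelve and a brass lug. Picking it up.

Run:
```python
from h import *
J=ori(MY-90)
move_ptp([*MV,.10],J);st("above")
movel([*MV,.0225],.1);st("down")
set_gripper(0.2);st("grip")
movel([*MV,.08],.12);st("up")
c=capture("scene");overlay(c,[],*proj(c,[[*MV,.09]])[0],120,90,6,"pics/g1.png")
```

```text
above t 2.58 p [ 0.5986 -0.319   0.1005] F [ 0.82  0.68 -0.34] M [-0.01 -0.01  0.04] g 86.98
down t 3.5 p [ 0.5995 -0.3181  0.0232] F [ 0.56 -0.29 -0.16] M [-0.01  0.    0.03] g 87.19
grip t 4.42 p [ 0.5989 -0.3177  0.0225] F [0.05 1.05 0.04] M [0.07 0.02 0.01] g 33.62
up t 5.06 p [ 0.5987 -0.3177  0.0798] F [-0.55  0.04 -1.13] M [ 0.05  0.04 -0.02] g 33.57
```

View pics/g1.png

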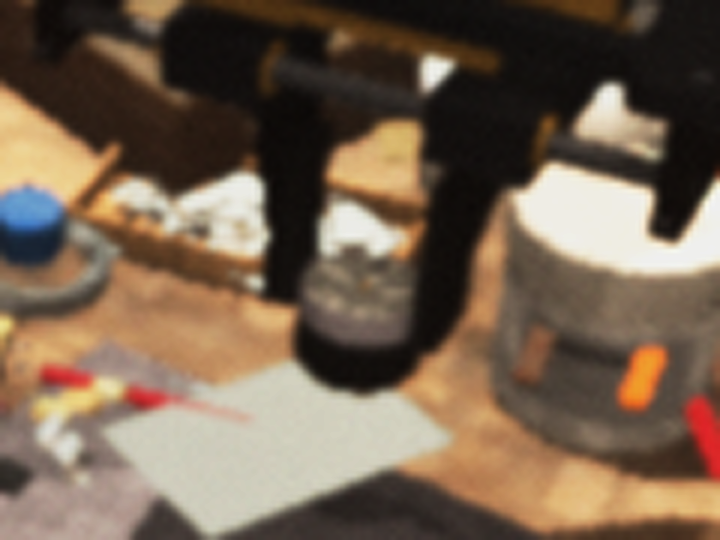

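Run:
```python
from h import *
move_ptp([*MV,.12],ori(MY-90))
move_ptp([*CASE,.085],ori(CY-90));st("above case")
c=capture("scene")
L=casecurves(*CASE,np.radians(CY))[:3]+mv(*CASE,np.radians(CY),.085-.0195)
overlay(c,[],*proj(c,[[*CASE,.065]])[0],80,60,9,"pics/h1r.png")
overlay(c,L,*proj(c,[[*CASE,.065]])[0],80,60,9,"pics/h1.png")
c=capture("top")
overlay(c,[],*proj(c,[[*CASE,.065]])[0],80,60,9,"pics/h1t.png")
```

```text
above case t 6.52 p [ 0.4672 -0.0591  0.085 ] F [ 0.3  -0.72 -1.46] M [ 0.06 -0.03 -0.04] g 33.59
```

View pics/h1.png

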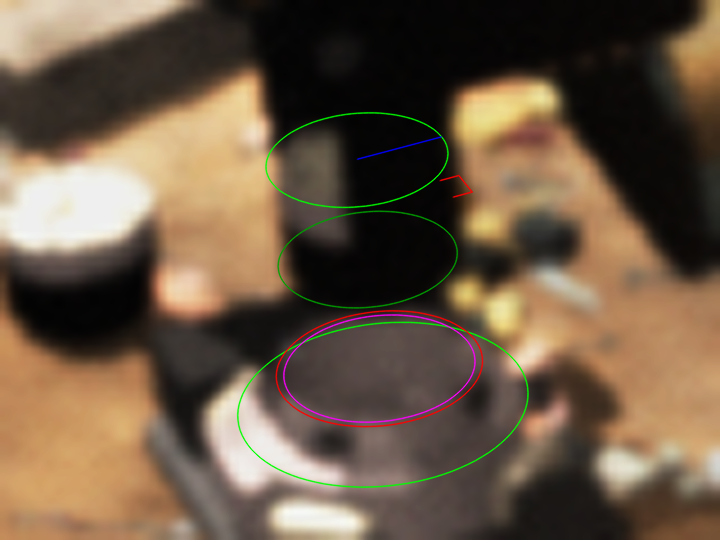

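View pics/h1r.png

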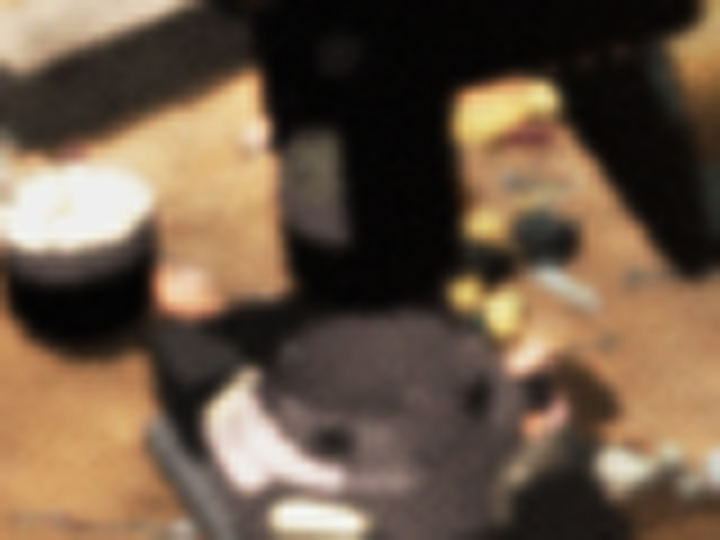

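View pics/h1t.png

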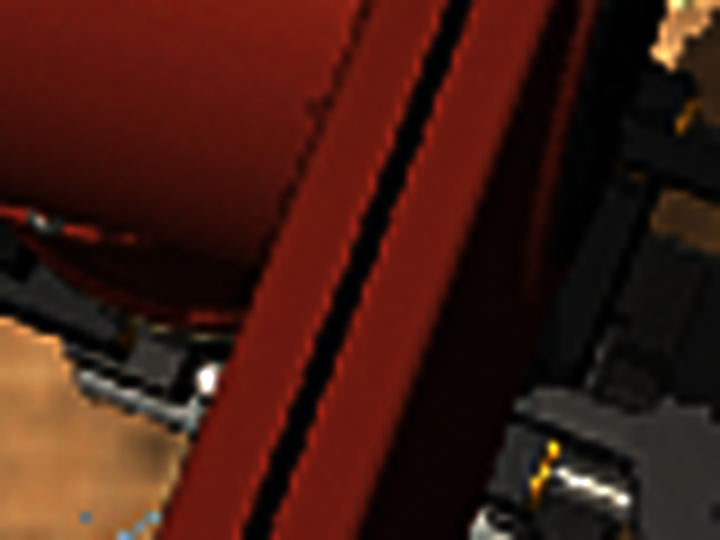

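Run:
```python
from h import *
c=capture("scene")
c=dict(c);c["color"]=(255*(c["color"]/255.)**.3).astype(np.uint8)
L=casecurves(*CASE,np.radians(CY))[:3]+mv(*CASE,np.radians(CY),.085-.0195)
uv=proj(c,[[*CASE,.06]])[0];print(uv)
overlay(c,[],*uv,50,40,15,"pics/h2r.png")
overlay(c,L,*uv,50,40,15,"pics/h2.png")
```

```text
[244.86257251 234.71434835]
```

View pics/h2.png

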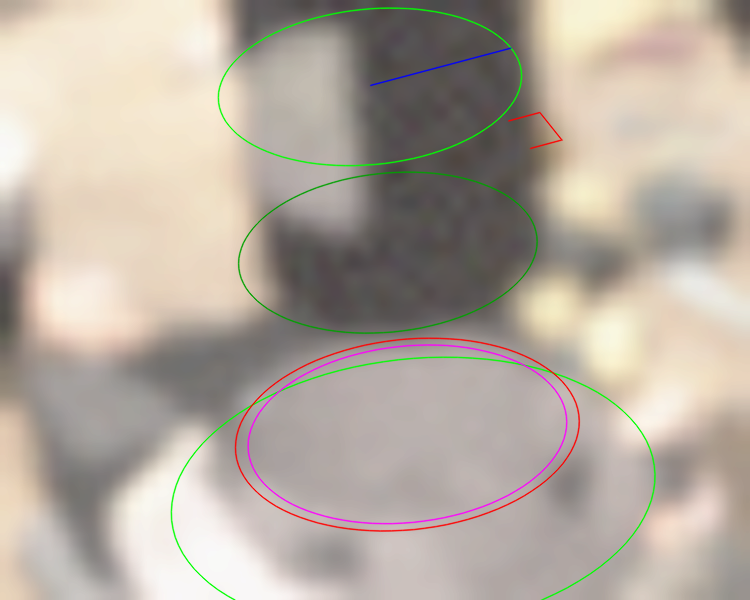

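View pics/h2r.png

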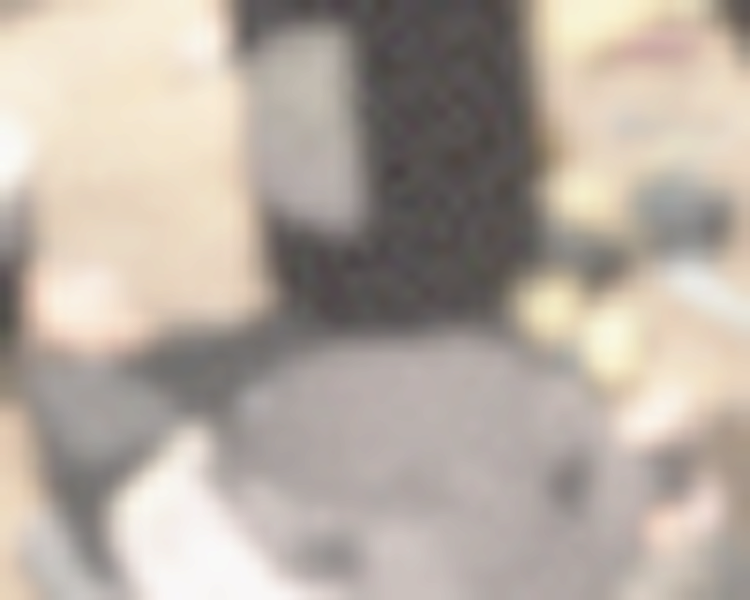

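Run:
```python
from h import *
movel([*CASE,.064],.08);s=st();F0=s["ft_force"]
for z in(.061,.058,.055,.053,.051,.049,.0475,.0465):
    movel([*CASE,z],.05);s=st(z);d=s["ft_force"]-F0
    if abs(d[2])>6 or np.hypot(*d[:2])>6: print("contact");break
```

```text
t 7.08 p [ 0.4661 -0.0585  0.0633] F [-0.04 -0.41 -0.4 ] M [-0.    0.01  0.01] g 33.76
0.061 t 7.33 p [ 0.4667 -0.0585  0.0611] F [ 0.61  0.76 -0.59] M [0.02 0.05 0.  ] g 33.84
0.058 t 7.58 p [ 0.4671 -0.0585  0.0585] F [-0.32  1.02  2.67] M [0.11 0.08 0.04] g 33.85
0.055 t 7.83 p [ 0.4673 -0.0577  0.0563] F [-3.51  5.9  11.97] M [ 1.01  0.6  -0.02] g 33.97
contact
```

Run:
```python
from h import *
movel([*CASE,.0575],.05);s=st("back")
d=np.array([-.51,.86])*.0012
p=CASE+d
movel([*p,.0575],.03);s=st("shift")
for z in(.0565,.0555,.0545,.053):
    movel([*p,z],.04);s=st(z);F=s["ft_force"]
    if F[2]>6 or np.hypot(*F[:2])>6: print("contact");break
```

```text
back t 8.08 p [ 0.4669 -0.0585  0.0576] F [0.47 1.98 1.89] M [0.21 0.03 0.  ] g 33.61
shift t 8.33 p [ 0.4657 -0.0574  0.0571] F [ 0.17  0.69 -0.04] M [ 0.19 -0.09  0.04] g 33.8
0.0565 t 8.58 p [ 0.4657 -0.0574  0.0562] F [ 1.45  0.68 -1.72] M [ 0.22 -0.1   0.  ] g 34.04
0.0555 t 8.83 p [ 0.4658 -0.0574  0.0553] F [ 0.46  0.53 -1.21] M [ 0.18 -0.1  -0.  ] g 33.79
0.0545 t 9.08 p [ 0.4659 -0.0575  0.0544] F [ 1.14  0.59 -1.32] M [0.09 0.01 0.01] g 33.99
0.053 t 9.33 p [ 0.4659 -0.0575  0.0529] F [ 1.3  -0.23 -1.07] M [0.11 0.02 0.01] g 33.86
```

Run:
```python
from h import *
p=CASE+np.array([-.51,.86])*.0012
for z in(.052,.051,.050,.049,.048,.047,.0463,.0457,.0452):
    movel([*p,z],.04);s=st(z);F=s["ft_force"]
    if F[2]>4 or np.hypot(*F[:2])>5: print("contact");break
```

```text
0.052 t 9.58 p [ 0.4659 -0.0574  0.0519] F [ 0.21  0.13 -1.26] M [ 0.1  -0.05 -0.03] g 33.86
0.051 t 9.83 p [ 0.4659 -0.0575  0.0509] F [ 0.2   0.78 -1.35] M [ 0.08  0.01 -0.  ] g 33.36
0.05 t 10.08 p [ 0.4659 -0.0575  0.0499] F [ 0.02 -0.09 -0.68] M [ 0.1  -0.01  0.  ] g 33.65
0.049 t 10.33 p [ 0.4659 -0.0575  0.0489] F [ 0.13  0.22 -0.85] M [ 0.02  0.11 -0.06] g 33.43
0.048 t 10.58 p [ 0.4659 -0.0575  0.0479] F [ 0.21 -0.73 -1.36] M [ 0.06  0.06 -0.02] g 33.75
0.047 t 10.83 p [ 0.4659 -0.0574  0.0469] F [-0.7  -0.78 -0.11] M [ 0.06 -0.01  0.01] g 33.62
0.0463 t 11.08 p [ 0.466  -0.0575  0.0463] F [ 0.39 -0.26 -1.59] M [ 0.1  -0.01 -0.01] g 33.84
0.0457 t 11.33 p [ 0.466  -0.0575  0.0457] F [-0.22 -0.21 -1.49] M [ 0.07  0.03 -0.01] g 33.68
0.0452 t 11.58 p [ 0.4662 -0.0575  0.0453] F [-0.28 -0.71 -0.63] M [0.04 0.02 0.03] g 33.98
```

Run:
```python
from h import *
p=CASE+np.array([-.51,.86])*.0012
for z in(.0448,.0444,.0441):
    movel([*p,z],.04);s=st(z);F=s["ft_force"]
    if F[2]>3: print("contact");break
set_gripper(.7);st("open")
movel([*p,.09],.15)
move_ptp([BZ[0],BZ[1],.10],ori(-80))
c=capture("top");cv2.imwrite("pics/t2.png",c["color"][:,:,::-1])
p3=CASE
overlay(c,mv(*p,np.radians(CY),.026),*proj(c,[[*CASE,.04]])[0],50,40,15,"pics/m2.png")
s=capture("scene");overlay(s,mv(*p,np.radians(CY),.026),*proj(s,[[*CASE,.04]])[0],50,40,15,"pics/m2s.png")
st()
```

```text
0.0448 t 11.83 p [ 0.4664 -0.0576  0.0452] F [0.24 0.36 1.8 ] M [0.07 0.07 0.04] g 33.74
0.0444 t 12.08 p [ 0.4666 -0.0577  0.0451] F [-0.54 -0.36  5.3 ] M [0.07 0.26 0.02] g 33.62
contact
open t 12.86 p [ 0.466  -0.0575  0.0444] F [-0.14  0.01  0.45] M [ 0.05  0.03 -0.02] g 60.99
 t 14.43 p [ 0.4279 -0.3127  0.0994] F [-0.52 -0.17 -0.99] M [-0.   -0.04 -0.05] g 60.62
```

View pics/m2.png

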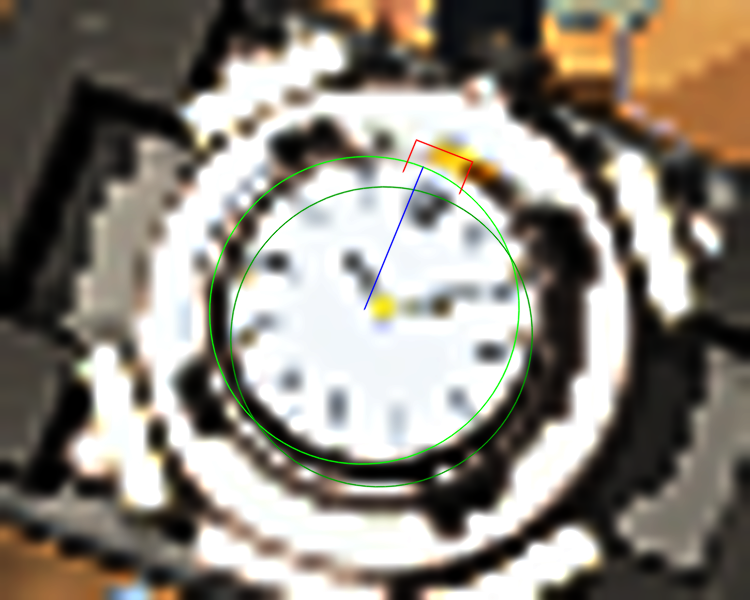

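View pics/m2s.png

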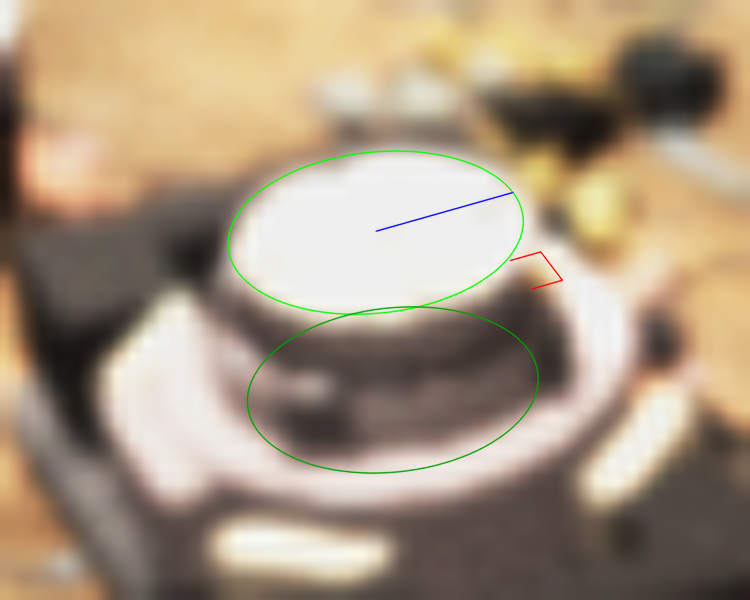

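View pics/t2.png

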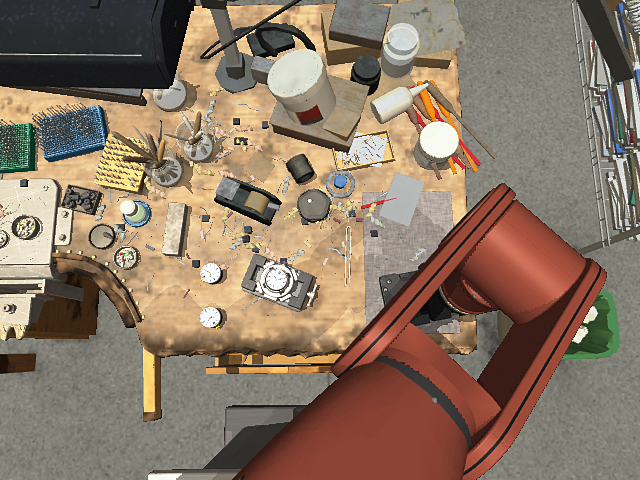

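Run:
```python
from h import *
c=capture("top");s=capture("scene")
p=CASE+np.array([-.51,.86])*.0012
print("p",p)
A=np.linspace(0,2*np.pi,180,endpoint=False)
for r in (.017,.0175):print("dial",fitcirc(c,.4662,-.0585,.053,r,sgn=-1,rng=.004),fitcirc(s,.4662,-.0585,.053,r,sgn=-1,rng=.004))
a=A[np.abs(np.angle(np.exp(1j*(A-np.radians(-22)-np.pi))))>.6]
for r in(.028,.0285): print(r,fitcirc(c,.4662,-.059,.035,r,a,sgn=-1,rng=.003))
```

```text
p [ 0.465988 -0.057468]
dial (array([ 0.46582801, -0.05996887]), np.float64(68.64511108398438)) (array([ 0.46342653, -0.0591957 ]), np.float64(31.202131271362305))
dial (array([ 0.46576935, -0.06023664]), np.float64(67.40573120117188)) (array([ 0.46456636, -0.05906755]), np.float64(33.51346206665039))
0.028 (array([ 0.4665896, -0.058505 ]), np.float64(56.98643493652344))
0.0285 (array([ 0.46648238, -0.05839778]), np.float64(53.746273040771484))
```

Run:
```python
from h import *
B=[.4277,-.3120]
set_gripper(1.0)
move_ptp([*B,.05],ori(0))
movel([*B,.0085],.1);st("down")
set_gripper(.4);st("sq1")
set_gripper(.85)
movel([*B,.05],.15)
move_ptp([*B,.05],ori(-90))
movel([*B,.0085],.1)
set_gripper(.4);st("grip")
movel([*B,.06],.15);st("up")
c=capture("scene");overlay(c,[],*proj(c,[[*B,.07]])[0],90,70,8,"pics/b1.png")
```

```text
down t 17.11 p [ 0.4277 -0.312   0.0084] F [ 0.09 -0.32  0.22] M [-0.04 -0.14 -0.01] g 87.1
sq1 t 17.77 p [ 0.4278 -0.3121  0.0087] F [-0.62 -0.6   1.24] M [ 0.05 -0.04  0.02] g 54.27
grip t 21.34 p [ 0.4281 -0.3124  0.0091] F [ 0.29 -0.23  2.25] M [0.02 0.09 0.05] g 53.78
up t 21.83 p [ 0.4276 -0.3119  0.0598] F [-0.59  0.26 -1.4 ] M [ 0.03  0.03 -0.01] g 53.97
```

View pics/b1.png

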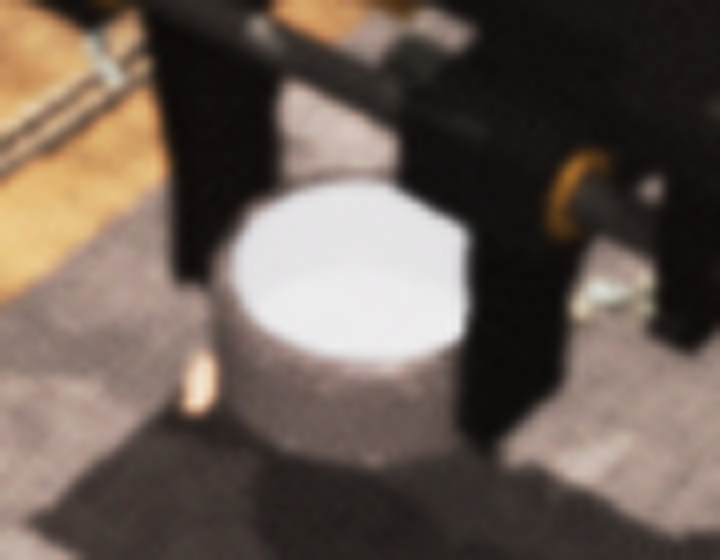

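Run:
```python
from h import *
p=np.array([.4667,-.0562])
move_ptp([.4277,-.3120,.10],ori(-90))
move_ptp([*p,.09],ori(-112));st("above")
movel([*p,.056],.1);st()
for z in(.053,.051,.050,.049,.048,.047,.0465,.046):
    movel([*p,z],.05);s=st(z);F=s["ft_force"]
    if F[2]>4 or np.hypot(*F[:2])>3: print("contact");break
```

```text
above t 23.18 p [ 0.4663 -0.0566  0.0893] F [ 0.71  0.29 -1.33] M [0.09 0.05 0.07] g 54.07
 t 23.68 p [ 0.4665 -0.0568  0.0557] F [ 0.62  1.14 -1.22] M [ 0.12  0.01 -0.07] g 54.52
0.053 t 23.93 p [ 0.467  -0.0563  0.0534] F [ 0.34 -0.09 -0.6 ] M [0.03 0.01 0.05] g 54.2
0.051 t 24.18 p [ 0.4667 -0.0561  0.051 ] F [-0.27  0.48 -1.62] M [0.08 0.07 0.01] g 54.01
0.05 t 24.43 p [ 0.4667 -0.0562  0.0499] F [-0.09 -0.03 -0.56] M [ 0.08 -0.02 -0.01] g 54.55
0.049 t 24.68 p [ 0.4666 -0.0562  0.0489] F [ 0.02  0.07 -1.13] M [0.05 0.01 0.02] g 54.08
0.048 t 24.93 p [ 0.4668 -0.0563  0.048 ] F [ 0.24 -0.41 -1.71] M [ 0.05 -0.02  0.01] g 54.13
0.047 t 25.18 p [ 0.4669 -0.0564  0.0471] F [ 0.64 -1.02 -0.02] M [-0.15 -0.1  -0.04] g 54.5
0.0465 t 25.43 p [ 0.4669 -0.0565  0.0467] F [ 0.8  -2.15  0.61] M [-0.27 -0.12 -0.02] g 53.99
0.046 t 25.68 p [ 0.467  -0.0564  0.0463] F [ 0.24 -2.67  2.65] M [-0.43 -0.04  0.01] g 54.27
```

Run:
```python
from h import *
p=np.array([.4668,-.0566])
movel([*p,.0458],.03);st("shift")
z=.0458
while z>.0405:
    z-=.0004
    movel([*p,z],.04);s=st(round(z,4));F=s["ft_force"]
    if F[2]>20 or np.hypot(*F[:2])>5: print("stop");break
    if s["position"][2]<.0415: print("near seat");break
```

```text
shift t 25.93 p [ 0.4671 -0.0566  0.0461] F [ 0.2  -2.39  3.58] M [-0.19 -0.01 -0.03] g 54.47
0.0454 t 26.18 p [ 0.4671 -0.0566  0.0457] F [-0.21 -1.4   5.48] M [-0.22 -0.    0.01] g 54.25
0.045 t 26.43 p [ 0.4672 -0.0567  0.0454] F [ 0.43 -1.81  5.31] M [-0.23  0.05  0.04] g 54.45
0.0446 t 26.68 p [ 0.4673 -0.0567  0.0451] F [-0.31 -1.34  7.52] M [-0.2   0.19  0.01] g 54.07
0.0442 t 26.93 p [ 0.4674 -0.0568  0.0449] F [-1.19 -1.96  7.82] M [-0.17  0.22  0.  ] g 53.82
0.0438 t 27.18 p [ 0.4675 -0.0568  0.0447] F [-1.23 -1.38  9.98] M [-0.18  0.27 -0.04] g 54.57
0.0434 t 27.43 p [ 0.4676 -0.0569  0.0444] F [-1.62 -1.44  9.7 ] M [-0.21  0.3  -0.01] g 54.11
0.043 t 27.68 p [ 0.4665 -0.0565  0.0424] F [ 3.6  -2.27 -6.47] M [-0.34 -0.53  0.01] g 54.01
0.0426 t 27.93 p [ 0.4663 -0.0564  0.0419] F [ 2.98 -1.85 -6.3 ] M [-0.27 -0.5   0.06] g 53.93
0.0422 t 28.18 p [ 0.4664 -0.0564  0.0418] F [ 2.92 -1.42 -4.84] M [-0.21 -0.32  0.04] g 54.29
0.0418 t 28.43 p [ 0.4665 -0.0565  0.0417] F [ 0.16 -0.94 -4.4 ] M [-0.11 -0.15 -0.02] g 54.25
0.0414 t 28.68 p [ 0.4667 -0.0566  0.0415] F [ 0.23 -1.15 -3.16] M [-0.07  0.06  0.01] g 54.22
0.041 t 28.93 p [ 0.4669 -0.0565  0.0412] F [ 0.72 -0.63 -0.82] M [ 0.04  0.03 -0.03] g 53.98
near seat
```

Run:
```python
from h import *
p=np.array([.4668,-.0566])
z=.041
while z>.0375:
    z-=.0003
    movel([*p,z],.04)
    F=np.mean([sense()["ft_force"] for _ in range(1)],axis=0);s=st(round(z,4))
    if s["ft_force"][2]>8: break
dwell(.3);fs=[]
for i in range(8): fs.append(sense()["ft_force"]);dwell(.03)
print(z,np.mean(fs,0),np.std(fs,0))
```

```text
0.0407 t 29.18 p [ 0.4669 -0.0565  0.0411] F [-2.38  1.04  3.75] M [ 0.07  0.43 -0.01] g 54.2
0.0404 t 29.43 p [ 0.4669 -0.0565  0.0411] F [-3.68  1.94  7.66] M [ 0.14  0.61 -0.01] g 54.46
0.0401 t 29.68 p [ 0.4669 -0.0565  0.041 ] F [-4.31  2.19 10.23] M [0.21 0.9  0.01] g 53.94
0.0401 [-4.71094842  1.34026866 10.51501769] [0.61894657 0.23891948 0.21499055]
```

Run:
```python
from h import *
p=np.array([.4664,-.0565])
movel([*p,.0401],.02);dwell(.2)
S=[]
for i in range(8): S.append(sense());dwell(.03)
m=lambda k:np.mean([s[k] for s in S],0).round(4)
print(m("position"),m("ft_force"),m("moment"),S[-1]["t"])
c=capture("scene");c=dict(c)
c["color"]=(255*(c["color"]/255.)**.35).astype(np.uint8)
a=np.linspace(0,6.283,100)
L=[(circ(.4665,-.0585,.035,.029,a),(0,255,0)),(circ(.4665,-.0585,.0575,.0275,a),(0,0,255))]
uv=proj(c,[[*CASE,.045]])[0]
overlay(c,[],*uv,60,46,13,"pics/f1.png");overlay(c,L,*uv,60,46,13,"pics/f1o.png")
```

```text
[ 0.4669 -0.0566  0.0411] [-3.3378  1.3468  9.1494] [ 0.1681  0.6367 -0.0142] 30.925
```

View pics/f1.png

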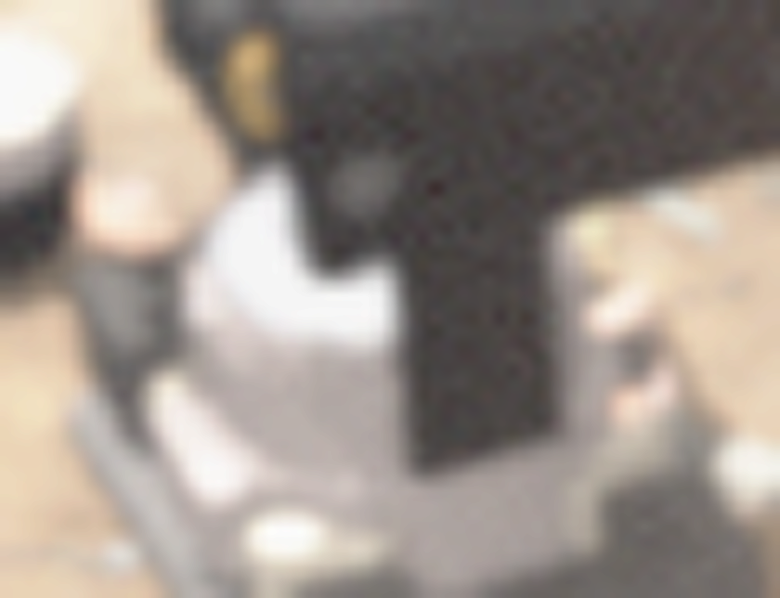

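View pics/f1o.png

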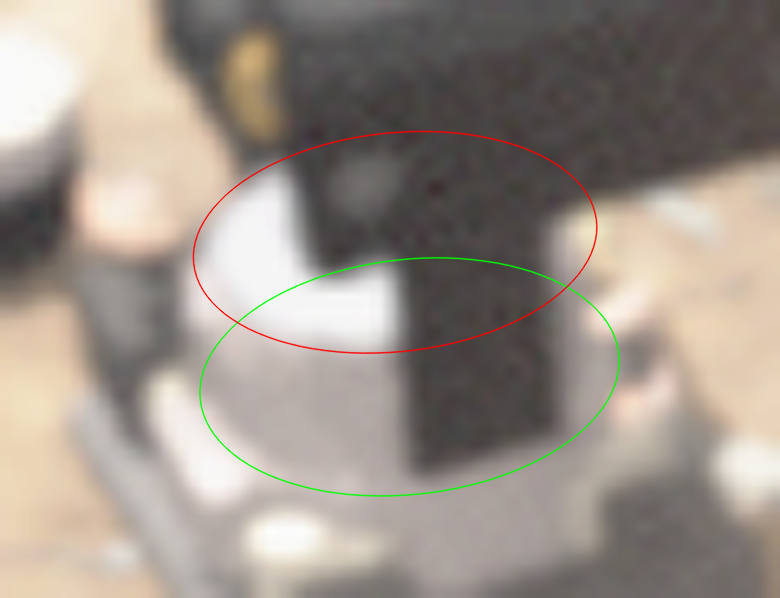

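Run:
```python
from h import *
def avg(t):
    S=[]
    dwell(.15)
    for i in range(6): S.append(sense());dwell(.03)
    m=lambda k:np.mean([s[k] for s in S],0).round(4)
    r=m("ft_force");print(t,m("position"),r,m("moment"),round(S[-1]["t"],1));return r
p=np.array([.4659,-.0567])
movel([*p,.0401],.02);avg("xshift")
movel([*p,.0397],.02);avg("-")
movel([*p,.0394],.02);avg("press")
z=.0394
movel([*p,.0400],.02);r=avg("final")
z=.0400
for i in range(4):
    if abs(r[2]-10)<.7: break
    z+=(r[2]-10)*4e-5;movel([*p,z],.02);r=avg(round(z,5))
```

```text
xshift [ 0.4669 -0.0566  0.0411] [-1.2718  2.0954  7.1102] [ 0.3409  0.2793 -0.0025] 31.6
- [ 0.4669 -0.0566  0.041 ] [-2.594   2.1774 10.7338] [ 0.3766  0.5532 -0.0219] 32.2
press [ 0.4669 -0.0566  0.041 ] [-3.3919  3.0142 13.634 ] [ 0.4203  0.7852 -0.0201] 32.8
final [ 0.4669 -0.0566  0.041 ] [-1.6579  2.3191  8.7384] [ 0.3478  0.3478 -0.0037] 33.4
0.03995 [ 0.4669 -0.0566  0.041 ] [-2.0063  2.1522  9.5183] [ 0.3441  0.3965 -0.0049] 34.0
```

Run:
```python
from h import *
import pickle
o=pickle.load(open("t0.pkl","rb"))
c=capture("top");cv2.imwrite("pics/end.png",c["color"][:,:,::-1])
for n in("loupe","putty_tin","tweezers"):print(n,[np.round(d["bbox"],1) for d in trace("top",n)[:2]])
st("end")
job_done()
```

```text
loupe [array([301. , 167.1,  24.7,  31.2])]
putty_tin [array([313.4, 204.6,  31.2,  24. ])]
tweezers [array([301.2, 168.9,  28.2,  32. ])]
end t 34.21 p [ 0.4669 -0.0566  0.0411] F [-1.85  2.58  9.04] M [ 0.39  0.41 -0.06] g 54.04
the job is handed in; nothing more can be done
```

View pics/end.png

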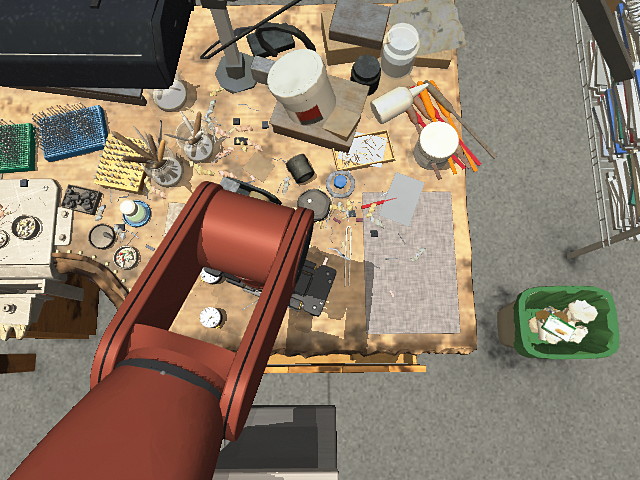

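The clock is cased. I handed the job in at 34.2 s with the gripper still on the bezel, pushing down at about 9 to 9.5 N.

- **Movement:** I took the one farthest to the robot's right, at pixel (422,207) in the top picture. On the first try it met the rim of the well at about 12 N, so I backed off, shifted 1.2 mm and it went in freely. After letting go, pictures from both cameras showed the dial level and the brass lug in the notch.
- **Bezel:** It met the catches at the expected height. The force climbed to about 10 N, dropped to about -6 N as it snapped over, then rose steeply. A brief press of 13.6 N gave no further travel, so I took it as seated. The lower edge works out at the shoulder height to within about 0.5 mm. The side view looked level, but the arm hid part of the rim, so flushness all round is not fully seen.
- **Bystanders:** The final top picture shows the tweezers (348,255), tin (313,205) and loupe (300,168) where they were at the start.
- **Checks that disagreed:** The top camera read about 2.5 mm off in y against the arm, which I corrected by feel. The network's last tweezers report was wrong, because it landed on the loupe. A sideways force of about 3 N remains on the bezel at the end.

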